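Slew the stirrer head over the open tank and bring it to rest

ROBOT

A 6-joint arm with a two-finger parallel gripper is mounted at the origin on the work surface. World frame = base frame: x ahead of the robot, y to its left, z up, the work surface at z = 0. Lengths are in mm, angles in rad, forces in N, time in s.
With the tool pointing down it reaches from about 275 to 1000 mm from the base axis. Payload 8.4 kg.
Tool frame: the origin (TCP) lies between the finger pads; the fingertips stand 17 mm ahead of it and the grasp point (between the pads) lies 2 mm behind it; z points along the fingers, y is the line along which they close (so a half turn about z gives the same grasp; the last joint's range is limited). The gripper opens to 85 mm and grips with 20 to 120 N. Pads are 22 mm wide; open, the fingers measure 114 mm over their backs; the gripper's body (76 mm by 85 mm) begins 54 mm behind the grasp point. The pads swing forward as they close: fully open they stand 13 mm farther back than shut.
Start: joints at [1.119, 0.353, 1.633, -0, 1.155, -0.002], TCP at [271.74, 562.837, 217.281] pointing down, gripper open.
Joint ranges: [-2.63, 2.63], [-0.92, 2.1], [0.06, 2.66], [-1.3, 4.44], [0, 2.69], [-3.02, 3.02]. Speed limits (rad/s): [2.22, 2.22, 2.79, 3.14, 3.14, 3.14].

INTERFACE

Orientations are given as [roll, pitch, yaw] about the fixed x, y, z axes, in that order (R = Rz(yaw) Ry(pitch) Rx(roll)).
In Python, from rig import sense, grab_frame, sign_off gives the robot as it stands. The module is installed in compiled form; this text tells all that it offers.
- The arm moves only by the tool send_rows, never from a script. Its argument "moves" is a list that holds one entry, the list of rows, each a list of 7 numbers: the shift along the world's x, y, z in m, then the turn, a rotation vector about the world's x, y, z in rad, then the opening, from -1 (shut) to 1 (fully open). In form: [[[dx, dy, dz, rx, ry, rz, jaw], ...]]. A call has 1 to 10 rows; each row shifts and turns the commanded pose from where the row before left it; what a row does not reach is not made up. A row lasts 1/10 s, in which the tool goes at most 50 mm and 8.59 degrees, less where a joint would pass 70% of its speed; a pose out of reach is approached as far as the arm can. A call with a gripper value outside its range is refused whole. The fingers move at their own pace and stop on an object; "grip_force" is the grip in N (left out, the last holds). Time passes only in rows, so rows that do not move let the fingers close. It gives the time, the measured TCP pose, the force, the opening and the grip force at its end, in the units of the state.
- sense(): the state, without advancing time (a new reading comes with each control period).
- grab_frame(name): name is "side" or "top"; returns a dict with "img" (384x512x3 uint8, red, green, blue), "mtx" (3x3 intrinsics, pixels), "rvec" (rotation vector, rad) and "tvec" (3), from world to camera coordinates, as OpenCV has them. Camera axes: x right, y down, z forward; pixel columns grow to the right and rows downward; lengths in mm; the calibration is good to about 2 mm. A picture is of the moment at which its call begins. There is no depth.
- sign_off(): hands the job in; it is judged then, once.
The state is a dict: "clock": time; "qpos": joint angles; "qvel": joint speeds; "joint_efforts": joint torques, N m; "eef_pos": TCP position; "tcp_rot": TCP orientation; "contact_force": force on the tool from outside, world axes, zero at the start; "wrist_torque": the same for the moment, N m; "opening": opening from 0.0 (shut) to 1.0 (fully open); "grasp_force": force on a finger pad.
Only numpy, scipy, OpenCV 4.12 (cv2) and the standard library are available. Lean on these libraries where they do the work, as an engineer would, in place of code of your own. Each camera call takes 0.05 s, during which the arm holds its last target. There are 200 camera calls.

TASK

Swing the heavy stirrer head round until its spindle points down into the middle of the open tank (the one without a lid) and bring it to rest there, steady for several seconds. Move it only by the tiller knob, smoothly: the boom and head must not be touched, must not race, and must not run into the tall bottles standing just past the tanks or knock anything else about. Then let go of the knob and leave the head standing still over the tank.

Things in the scene. Friction and masses are not known exactly. Their poses are not given: they have to be found in the camera images.
- stand: Slewing stand: grey plate 170 x 170 x 18 mm, 52 mm steel post, fixed. Origin: centre of the plate's underside, on the slewing axis; +x is where the boom is parked. The axis of tiller and boom leans 0.024 rad from upright towards this +x: the parked direction is the boom's lowest and gravity draws it back there (torque = mass x 9.81 x 0.024 x centre-of-mass radius x sin(slewing angle)).
- tiller (a joint): Tiller angle, rad: 0 at the start (arm along the stand's -x, straight across from the boom), positive anticlockwise from above, range +-2.3. Aluminium arm, top at 139 mm; stiff bearing (0.5 N m friction), stays where left. It drives the boom through a soft torsion spring, 0.30 N m/rad, relaxed when boom yaw in the stand's frame = tiller angle; twist stops at 1.2 rad.
- tiller_knob (a point): Grip point of the grey round knob that stands upright on the tiller's end, 150 mm from the slewing axis: 30 mm diameter, from 146 to 208 mm above the bench, this point on its axis at 182 mm. The knob spins freely on its pin, so a gripper holding it need not turn with the tiller.
- boom: Boom and stirrer head. Origin on the slewing axis at bench height, +x along the boom: its yaw minus the stand's is the slewing angle. Arm 211-233 mm high; white motor, 80 mm diameter, 188-330 mm high, spindle below to 162 mm, axis 287 mm out. Nominal mass 2.0 kg, inertia 0.146 kg m2 (both up to 45 percent off), centre of mass 256 mm out. Almost free bearing (0.008 N m s/rad), period near 4 s.
- tank: The open tank: clear acrylic box with a white rim, 124 (x) x 170 (y) x 130 mm high, walls 6 mm, fixed, to the left or to the right of the stand, its x parallel to the stand's. Origin: centre of its underside.
- tank_mouth (a point): Centre of the open tank's mouth, at rim height, 130 mm above the bench.
- lidded_tank: The same tank closed with a white lid and a small black grip, 146 mm high over all, fixed, on the other side of the stand. Origin: centre of its underside.
- bottle_a: Tall white wide-mouth plastic bottle, 72 mm diameter, 235 mm high, 0.6 kg, loose, standing just past the tank on the stand's left. Origin: centre of its underside.
- bottle_b: The same bottle on the stand's right.
- beaker: Glass beaker, 70 mm diameter, 85 mm high, loose, on the bench beside the stand, under the boom. Origin: centre of its underside.
Things that resemble listed ones, but are neither listed nor needed, are in the scene too. What is shaped like the bottle_b but purple is not meant.

How it is judged:
By the outcome, as a careful person would: the job done as asked, in the order asked, and still so for the second after the job is handed in, with the robot touching nothing.
It also fails if it takes over 42 s, if anything falls off the work surface, if the arm or the gripper's body presses on something with over 40 N, if the wrist force passes 120 N, or if a joint passes its speed limit or range.

## Working session

There is one attempt and no reset: what is moved stays moved. The work goes in short steps, Python scripts to look and compute and a tool call to move; the robot and the scene stay as the last step left them, time stands still between calls to the robot, and variables do not carry over. Pictures are saved under pics/ and viewed, at most 10 in all, crops included, and the job is handed in when it is done.

Besides the shell and the picture viewer there is one more tool, called after "Request:" as name(argument=value, ...) on one line, values as JSON. send_rows: Moves the arm, as the interface text tells. Its arguments: {"type":"object","properties":{"moves":{"type":"array"},"grip_force":{"type":"number"}},"required":["moves"]}

```bash
mkdir -p pics
python3 - <<'E'
from rig import *
import cv2
for n in("side","top"):
    f=grab_frame(n); cv2.imwrite(f"pics/{n}0.png",cv2.resize(f["img"][:,:,::-1],(800,600),interpolation=cv2.INTER_CUBIC))
    print(n,f["mtx"].tolist(),f["rvec"],f["tvec"])
print(sense())
E
```

```text
side [[384.5350243028016, 0.0, 256.9498880682442], [0.0, 384.5350243028016, 188.94244231973533], [0.0, 0.0, 1.0]] [ 1.10231201 -2.77159703  0.45650937] [373.65622329 441.73975358 937.13807464]
top [[450.54037353660067, 0.0, 258.1782942679334], [0.0, 450.54037353660067, 194.03601550226668], [0.0, 0.0, 1.0]] [ 2.16901137 -2.21764863  0.06171196] [ -26.18908508  552.07526677 1309.63444328]
{'clock': 0.1, 'qpos': array([ 1.11858466e+00,  3.53585523e-01,  1.63410582e+00,  4.26608416e-06,
        1.15518772e+00, -2.40008363e-03]), 'qvel': array([-4.02779248e-04, -9.59970188e-04,  2.09312950e-04, -5.20944787e-05,
       -1.00194163e-03,  8.66502756e-04]), 'joint_efforts': array([ 7.09300002e-04, -6.06358266e+01, -3.42818928e+01, -8.16084344e-05,
        4.01317011e-03,  5.83473434e-05]), 'eef_pos': array([271.5412175 , 562.40925629, 216.61291078]), 'tcp_rot': array([-3.14030625e+00, -6.98818501e-06,  2.69177934e+00]), 'contact_force': array([ 0.47207099, -0.44350475,  0.0307781 ]), 'wrist_torque': array([ 0.03824335,  0.00075487, -0.01548092]), 'grasp_force': 0.0, 'opening': 0.9990984665468386}
```

View pics/top0.png

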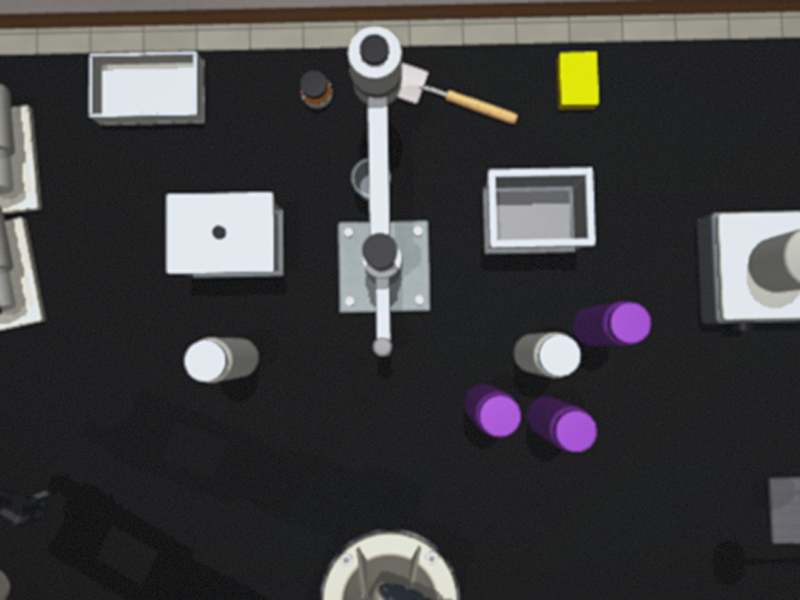

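View pics/side0.png

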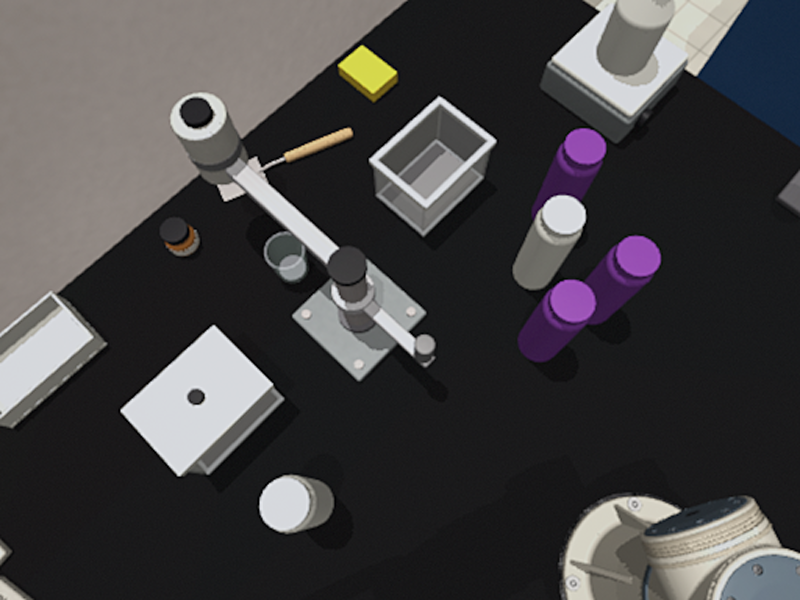

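The top view shows the robot base at the bottom centre. The stand plate is around (384,266), the knob top at (382,346), and the boom points up to the motor at (375,50). The open tank is on the right with rim corners near (486,169), (594,168), (595,246) and (486,248). The lidded tank is on the left, and the white bottles are at (208,360) and (558,355).

```bash
cat > h.py <<'E'
from rig import *
import cv2, numpy as np
def cam(n):
    f=grab_frame(n); return f
def ray(f,uv,z,s=512/800):
    K=f["mtx"];R=cv2.Rodrigues(np.array(f["rvec"],float))[0];t=np.array(f["tvec"],float).ravel()
    u=(np.array(uv)+.5)*s-.5
    d=R.T@np.linalg.inv(K)@[u[0],u[1],1];c=-R.T@t
    return c+d*(z-c[2])/d[2]
def proj(f,P):
    return cv2.projectPoints(np.array(P,float).reshape(-1,3),np.array(f["rvec"],float),np.array(f["tvec"],float),f["mtx"],None)[0].reshape(-1,2)
E
python3 - <<'E'
from h import *
np.set_printoptions(precision=1,suppress=True)
f=grab_frame("top")
for n,p,z in [("pl",(338,222),18),("pl",(429,221),18),("pl",(431,311),18),("pl",(340,313),18),("knobtop",(382,346),208),("motor cap",(375,49),345),("motortop",(375,56),330),
 ("rim",(484,170),130),("rim",(593,167),130),("rim",(595,246),130),("rim",(486,248),130),("botB",(559,355),235),("botA",(208,360),235),("postcap",(380,250),260),("purple",(629,323),235),("purple2",(498,415),235)]: print(n,ray(f,p,z))
g=grab_frame("side")
for n,p,z in [("pl",(293,315),18),("pl",(425,313),18),("pl",(360,380),18),("knobtop",(426,344),208),
 ("rim",(440,98),130),("rim",(495,143),130),("rim",(423,206),130),("rim",(371,159),130),("botB",(564,215),235),("motortop",(199,120),330)]: print(n,ray(g,p,z))
E
```

```text
pl [708.2  82.3  18. ]
pl [706.3 -89.7  18. ]
pl [535.9 -89.4  18. ]
pl [535.9  81.5  18. ]
knobtop [473.1  -1.9 208. ]
motor cap [901.4  -4.8 345. ]
motortop [897.3  -4.1 330. ]
rim [ 774.1 -182.9  130. ]
rim [ 775.1 -372.5  130. ]
rim [ 637.  -370.8  130. ]
rim [ 637.7 -182.5  130. ]
botB [ 453.1 -279.1  235. ]
botA [457.4 269.5 235. ]
postcap [621.   -3.5 260. ]
purple [ 500.6 -390.5  235. ]
purple2 [ 362.1 -181.   235. ]
pl [702.6  79.8  18. ]
pl [536.  -82.5  18. ]
pl [535.5  80.8  18. ]
knobtop [468.9  -2.6 208. ]
rim [ 767.7 -367.6  130. ]
rim [ 636.  -364.2  130. ]
rim [ 644.3 -189.6  130. ]
rim [ 770.2 -194.3  130. ]
botB [ 449.7 -278.5  235. ]
motortop [891.    4.4 330. ]
```

Request:
send_rows(moves=[[[0.006, -0.017, 0.012, 0, 0, 0, 1], [0.0125, -0.035, 0.012, 0, 0, 0, 1], [0.0125, -0.035, 0.012, 0, 0, 0, 1], [0.0125, -0.035, 0.012, 0, 0, 0, 1], [0.0125, -0.035, 0.012, 0, 0, 0, 1], [0.0125, -0.035, 0.01, 0, 0, 0, 1], [0.0125, -0.035, 0, 0, 0, 0, 1], [0.0125, -0.035, 0, 0, 0, 0, 1], [0.0125, -0.035, 0, 0, 0, 0, 1], [0.0125, -0.035, 0, 0, 0, 0, 1]]])

```text
clock: 1.2
eef_pos: [390.4, 229.4, 287.3]
tcp_rot: [3.141, 0.0, 2.692]
contact_force: [1.0, 0.2, -0.5]
opening: 1.001
grasp_force: 0.0
```

```bash
cat >> h.py <<'E'
import json,os
AX=np.array([621.,-2.8,0]); LEAN=0.024
def b2w(p,th):
    c,s=np.cos(th),np.sin(th);p=np.atleast_2d(p)
    q=np.stack([c*p[:,0]-s*p[:,1],s*p[:,0]+c*p[:,1],p[:,2]],1)
    R=cv2.Rodrigues(np.array([0,LEAN,0]))[0]
    return q@R.T+AX
def pat():
    P=[];W=[]
    r=np.arange(75,235,4.)
    for o,w in((-9,1),(0,1),(9,1),(-23,-1.),(23,-1.),(-28,-.5),(28,-.5)):
        P+=[(x,o,233) for x in r];W+=[w/3/len(r)]*len(r)
    a=np.arange(0,6.28,.2)
    for rr,w in((32,1.),(36,.5),(46,-1.),(52,-.5)):
        P+=[(287+rr*np.cos(t),rr*np.sin(t),330) for t in a];W+=[.7*w/len(a)]*len(a)
    return np.array(P),np.array(W)
PP,WW=pat()
def boom(f,lo=-1.9,hi=.4):
    g=np.minimum(cv2.cvtColor(f["img"],cv2.COLOR_RGB2GRAY),200).astype(np.float32)
    ths=np.arange(lo,hi,.004);S=[]
    for t in ths:
        uv=proj(f,b2w(PP,t)).astype(np.float32)
        S.append((cv2.remap(g,uv[None,:,0].copy(),uv[None,:,1].copy(),cv2.INTER_LINEAR)[0]*WW).sum())
    S=np.array(S);i=int(np.clip(S.argmax(),4,len(S)-5));c=np.polyfit(ths[i-4:i+5]-ths[i],S[i-4:i+5],2)
    return ths[i]-c[1]/2/c[0],S.max()
def log():
    st=sense();f=grab_frame("top");th,s=boom(f)
    e=st["eef_pos"];ti=np.arctan2(-(e[1]-AX[1]),-(e[0]-AX[0]))
    rec=[float(st["clock"]),float(th),float(ti)]
    open("log.txt","a").write(json.dumps(rec)+"\n")
    print("t,boom,til",np.round(rec,4),"score",round(float(s),1),"eef",e.round(1),"R",round(float(np.hypot(*(e-AX)[:2])),1),"F",st["contact_force"].round(1),"g",st["grasp_force"],st["opening"])
E
python3 - <<'E'
from h import *
st=sense();print(st["eef_pos"],st["tcp_rot"],st["clock"])
f=grab_frame("top"); th,s=boom(f);print(th,s)
g=cv2.resize(f["img"][:,:,::-1],(800,600),interpolation=cv2.INTER_CUBIC)
for p,w in zip(proj(f,b2w(PP,th)),WW): cv2.circle(g,tuple(int(v) for v in (p+.5)/.64-.5),1,(0,255,0) if w>0 else (0,0,255),-1)
for p in proj(f,b2w([(287,0,162),(0,0,260)],-1.285)): cv2.circle(g,tuple(int(v) for v in (p+.5)/.64-.5),3,(255,255,0),-1)
cv2.imwrite("pics/det.png",g)
E
```

```text
[390.40411111 229.37967661 287.34916471] [3.14135285e+00 1.64266574e-04 2.69197904e+00] 1.2
0.0014219787707527869 239.832080078125
```

View pics/det.png

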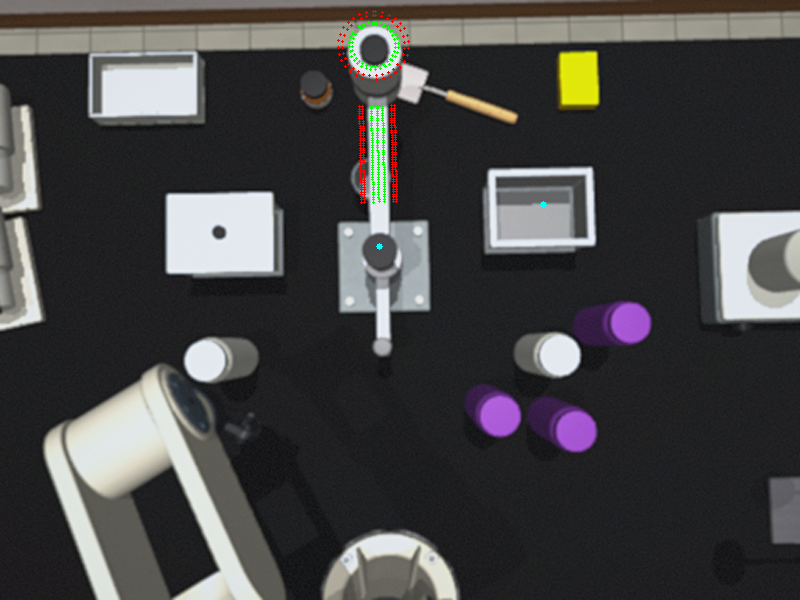

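Request:
send_rows(moves=[[[0.0118, -0.0333, 0, 0, 0, 0, 1], [0.0118, -0.0333, 0, 0, 0, 0, 1], [0.0118, -0.0333, 0, 0, 0, 0, 1], [0.0118, -0.0333, 0, 0, 0, 0, 1], [0.0118, -0.0333, 0, 0, 0, 0, 1], [0.0118, -0.0333, 0, 0, 0, 0, 1], [0.0118, -0.0333, 0, 0, 0, 0, 1], [0, 0, -0.02, 0, 0, 0, 1], [0, 0, -0.03, 0, 0, 0, 1], [0, 0, 0, 0, 0, 0, 1]]])

```text
clock: 2.25
eef_pos: [470.4, -2.6, 234.2]
tcp_rot: [-3.139, -0.006, 2.691]
contact_force: [-0.1, 0.9, -0.7]
opening: 1.001
grasp_force: 0.0
```

Run:
```python
from h import *
st=sense();print(st["eef_pos"],st["contact_force"])
f=grab_frame("side")
P=proj(f,[(473,-2.5,208),(473,-2.5,150),st["eef_pos"]]);print(P)
x,y=P[0].astype(int)
cv2.imwrite("pics/s1.png",cv2.resize(f["img"][y-80:y+60,x-90:x+90,::-1],None,fx=4,fy=4,interpolation=cv2.INTER_CUBIC)); print(x-90,y-80)
```

```text
[470.41764864  -2.56422699 234.20234565] [-0.1472495   0.89183584 -0.73968305]
[[271.04002368 218.77579687]
 [270.27068012 224.92618377]
 [272.33020029 216.51104911]]
181 138
```

View pics/s1.png

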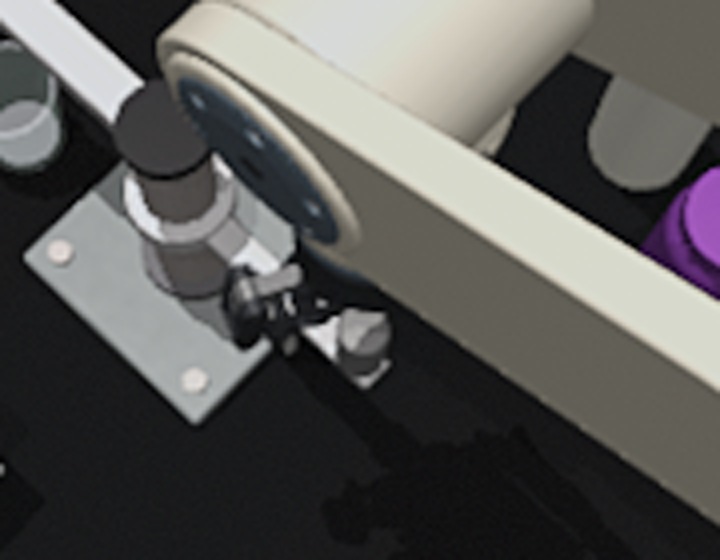

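The near finger shows at crop (265,300), the forearm hides the other, and the knob top is near (363,325). That matches the predicted knob, so I'm descending.

Request:
send_rows(moves=[[[0.0025, 0, -0.018, 0, 0, 0, 1], [0, 0, -0.02, 0, 0, 0, 1], [0, 0, -0.014, 0, 0, 0, 1], [0, 0, 0, 0, 0, 0, 1], [0, 0, 0, 0, 0, 0, -0.6], [0, 0, 0, 0, 0, 0, -0.6], [0, 0, 0, 0, 0, 0, -0.6], [0, 0, 0, 0, 0, 0, -0.6]]], grip_force=40)

```text
clock: 3.1
eef_pos: [475.5, -2.6, 186.1]
tcp_rot: [-3.141, 0.001, 2.692]
contact_force: [-6.0, -6.9, 18.7]
opening: 0.333
grasp_force: 28.7
```

```bash
python3 -c "
from h import *
log()"
```

```text
t,boom,til [ 3.1e+00  1.4e-03 -1.3e-03] score 239.6 eef [475.5  -2.6 186.1] R 145.5 F [-6.  -6.9 18.7] g 28.683655858039856 0.3331947713843925
```

```bash
cat > plan.py <<'E'
# usage: plan.py ENDTIME NROWS ; keeps commanded tiller angles in til.json as [time_of_row_end, phi]
import sys
from h import *
from scipy.optimize import least_squares
from scipy.interpolate import PchipInterpolator
K=.30;TH=-1.285;D=.008
def simu(G,I,til,t0,th,w,t1,dt=.02):
    ts=[t0];X=[th];V=[w];n=max(1,int(round((t1-t0)/dt)));dt=(t1-t0)/n
    T=til(t0+dt*(np.arange(n)+.5))
    for k in range(n):
        w+=dt*(K*(T[k]-th)-G*np.sin(th)-D*w)/I; th+=dt*w
        ts.append(ts[-1]+dt);X.append(th);V.append(w)
    return np.array(ts),np.array(X),np.array(V)
def interp(A):
    A=np.array(A);return lambda t:np.interp(t,A[:,0],A[:,1])
def main():
    tend=float(sys.argv[1]);n=int(sys.argv[2])
    A=json.load(open("til.json")) if os.path.exists("til.json") else None
    L=np.array([json.loads(l) for l in open("log.txt")])
    now=float(sense()["clock"])
    if A is None: A=[[0,0],[now,0.]]
    else: A.append([now,A[-1][1]])
    G0,I0=.1205,.146
    def res(p):
        ts,X,_=simu(G0*p[0],I0*p[1],interp(A),L[0,0],0.,0.,max(now,L[-1,0])+.001)
        return np.r_[(np.interp(L[:,0],ts,X)-L[:,1])/.003,(p[0]-1)/.2,(p[1]-1)/.2,(p[0]-p[1])/.2]
    p=[1,1]
    if len(L)>1:
        s=least_squares(res,p,bounds=([.5,.5],[1.55,1.55]));p=s.x;r=s.fun[:-3]*.003
        print("p",p.round(3),"rms",np.sqrt((r**2).mean()).round(4),"last",r[-3:].round(4))
    G,I=G0*p[0],I0*p[1]
    ts,X,V=simu(G,I,interp(A),L[0,0],0.,0.,now+.001);th,w=X[-1],V[-1]
    pf=TH+G*np.sin(TH)/K
    print("now",round(now,2),"th,w",th.round(4),w.round(4),"til",A[-1][1],"final til",round(pf,3))
    m=int(round((tend-now)*10));tr=now+.1*np.arange(1,m+1)
    v0=(A[-2][1]-A[-3][1])/(A[-2][0]-A[-3][0]) if len(A)>2 else 0.
    if abs(A[-1][0]-A[-2][0])>.2 : v0=0
    def full(x): return np.r_[A[-1][1],x,pf]
    def cost(x):
        ph=full(x);tt=np.r_[now,tr];tl=lambda t:np.interp(t,tt,ph)
        _,X,V=simu(G,I,tl,now,th,w,tend+.01)
        a=np.diff(np.r_[ph[0]-v0*.1,ph,pf])
        return np.r_[np.diff(a)*20,(X[-1]-TH)*300,V[-1]*300,np.maximum(np.abs(V)-.4,0)*10,np.maximum(np.abs(np.diff(ph))-.06,0)*500]
    s=least_squares(cost,np.linspace(A[-1][1],pf,m+1)[1:-1],max_nfev=20)
    ph=full(s.x);_,X,V=simu(G,I,lambda t:np.interp(t,np.r_[now,tr],ph),now,th,w,tend)
    print("peak V",np.abs(V).max().round(3),"minth",X.min().round(3),"end",X[-1].round(4),V[-1].round(4),"til",ph[::5].round(2))
    R=150.
    pos=lambda f:np.array([-R*np.cos(f),-R*np.sin(f),R*LEAN*np.cos(f)])/1000
    base=np.array(pos(A[-1][1]));acc=base.copy();rows=[]
    for k in range(min(n,m)):
        d=np.round(pos(ph[k+1])-acc,4);acc=acc+d;rows.append(d.tolist()+[0,0,0,-0.6]);A.append([now+.1*(k+1),float(ph[k+1])])
    json.dump(A,open("til.json","w"))
    print(json.dumps([rows]))
main()
E
python3 plan.py 13 10
```

```text
now 3.15 th,w 0.0 0.0 til 0.0 final til -1.67
peak V 0.242 minth -1.285 end -1.285 -0.0 til [ 0.   -0.01 -0.05 -0.11 -0.19 -0.29 -0.39 -0.51 -0.63 -0.75 -0.88 -1.01
 -1.13 -1.25 -1.36 -1.46 -1.54 -1.6  -1.64 -1.66]
[[[0.0, 0.0001, -0.0, 0, 0, 0, -0.6], [0.0, 0.0003, -0.0, 0, 0, 0, -0.6], [0.0, 0.0004, -0.0, 0, 0, 0, -0.6], [0.0, 0.0006, -0.0, 0, 0, 0, -0.6], [0.0, 0.0007, -0.0, 0, 0, 0, -0.6], [0.0, 0.0008, -0.0, 0, 0, 0, -0.6], [0.0001, 0.001, -0.0, 0, 0, 0, -0.6], [-0.0, 0.0011, -0.0, 0, 0, 0, -0.6], [0.0, 0.0013, -0.0, 0, 0, 0, -0.6], [0.0001, 0.0014, -0.0, 0, 0, 0, -0.6]]]
```

Request:
send_rows(moves=[[[0.0, 0.0001, 0.0015, 0, 0, 0, -0.6], [0.0, 0.0003, 0, 0, 0, 0, -0.6], [0.0, 0.0004, 0, 0, 0, 0, -0.6], [0.0, 0.0006, 0, 0, 0, 0, -0.6], [0.0, 0.0007, 0, 0, 0, 0, -0.6], [0.0, 0.0008, 0, 0, 0, 0, -0.6], [0.0001, 0.001, 0, 0, 0, 0, -0.6], [0, 0.0011, 0, 0, 0, 0, -0.6], [0.0, 0.0013, 0, 0, 0, 0, -0.6], [0.0001, 0.0014, 0, 0, 0, 0, -0.6]]])

```text
clock: 4.15
eef_pos: [475.4, 5.5, 186.6]
tcp_rot: [-3.141, -0.0, 2.692]
contact_force: [1.3, -2.9, -7.9]
opening: 0.32
grasp_force: 41.0
```

```bash
python3 -c "
from h import *
log()"; python3 plan.py 13 10
```

```text
t,boom,til [ 4.15   -0.0131 -0.0572] score 237.8 eef [475.4   5.5 186.6] R 145.8 F [ 1.3 -2.9 -7.9] g 40.97409904003143 0.320378280098087
p [0.95  0.906] rms 0.0025 last [-0.0014  0.0033]
now 4.2 th,w -0.0117 -0.0379 til -0.051065096184818436 final til -1.651
peak V 0.232 minth -1.285 end -1.285 0.0 til [-0.05 -0.11 -0.19 -0.28 -0.39 -0.51 -0.63 -0.75 -0.88 -1.   -1.13 -1.25
 -1.36 -1.45 -1.53 -1.58 -1.62 -1.65]
[[[0.0001, 0.0015, -0.0, 0, 0, 0, -0.6], [0.0001, 0.0016, -0.0, 0, 0, 0, -0.6], [0.0001, 0.0018, -0.0, 0, 0, 0, -0.6], [0.0002, 0.0018, -0.0, 0, 0, 0, -0.6], [0.0002, 0.002, -0.0, 0, 0, 0, -0.6], [0.0002, 0.0021, -0.0, 0, 0, 0, -0.6], [0.0003, 0.0023, -0.0, 0, 0, 0, -0.6], [0.0004, 0.0023, -0.0, 0, 0, 0, -0.6], [0.0004, 0.0024, -0.0, 0, 0, 0, -0.6], [0.0004, 0.0026, -0.0001, 0, 0, 0, -0.6]]]
```

Request:
send_rows(moves=[[[0.0001, 0.0015, -0.0003, 0, 0, 0, -0.6], [0.0001, 0.0016, 0, 0, 0, 0, -0.6], [0.0001, 0.0018, 0, 0, 0, 0, -0.6], [0.0002, 0.0018, 0, 0, 0, 0, -0.6], [0.0002, 0.002, 0, 0, 0, 0, -0.6], [0.0002, 0.0021, 0, 0, 0, 0, -0.6], [0.0003, 0.0023, 0, 0, 0, 0, -0.6], [0.0004, 0.0023, 0, 0, 0, 0, -0.6], [0.0004, 0.0024, 0, 0, 0, 0, -0.6], [0.0004, 0.0026, -0.0001, 0, 0, 0, -0.6]]])

```text
clock: 5.2
eef_pos: [478.1, 26.0, 186.5]
tcp_rot: [3.142, 0.0, 2.692]
contact_force: [0.7, -3.6, -3.3]
opening: 0.322
grasp_force: 41.5
```

```bash
python3 -c "
from h import *
log()"; python3 plan.py 13 10
```

```text
t,boom,til [ 5.2    -0.1024 -0.1991] score 234.3 eef [478.1  26.  186.5] R 145.8 F [ 0.7 -3.6 -3.3] g 41.48673355579376 0.32183920522263004
p [0.937 0.885] rms 0.002 last [-0.0014  0.0031  0.0001]
now 5.25 th,w -0.1098 -0.1496 til -0.18807670612156988 final til -1.646
peak V 0.225 minth -1.285 end -1.285 -0.0 til [-0.19 -0.28 -0.4  -0.51 -0.63 -0.75 -0.88 -1.   -1.13 -1.25 -1.36 -1.45
 -1.52 -1.58 -1.62 -1.64]
[[[0.0005, 0.0027, -0.0, 0, 0, 0, -0.6], [0.0006, 0.0027, -0.0, 0, 0, 0, -0.6], [0.0007, 0.0028, -0.0, 0, 0, 0, -0.6], [0.0008, 0.0029, -0.0001, 0, 0, 0, -0.6], [0.0008, 0.003, 0.0, 0, 0, 0, -0.6], [0.0009, 0.0031, -0.0, 0, 0, 0, -0.6], [0.001, 0.0031, -0.0, 0, 0, 0, -0.6], [0.0011, 0.0031, -0.0001, 0, 0, 0, -0.6], [0.0012, 0.0031, 0.0, 0, 0, 0, -0.6], [0.0013, 0.0032, -0.0, 0, 0, 0, -0.6]]]
```

Request:
send_rows(moves=[[[0.0005, 0.0027, 0, 0, 0, 0, -0.6], [0.0006, 0.0027, 0, 0, 0, 0, -0.6], [0.0007, 0.0028, 0, 0, 0, 0, -0.6], [0.0008, 0.0029, -0.0001, 0, 0, 0, -0.6], [0.0008, 0.003, 0.0, 0, 0, 0, -0.6], [0.0009, 0.0031, 0, 0, 0, 0, -0.6], [0.001, 0.0031, 0, 0, 0, 0, -0.6], [0.0011, 0.0031, -0.0001, 0, 0, 0, -0.6], [0.0012, 0.0031, 0.0, 0, 0, 0, -0.6], [0.0013, 0.0032, 0, 0, 0, 0, -0.6]]])

```text
clock: 6.25
eef_pos: [487.0, 55.7, 186.2]
tcp_rot: [-3.142, 0.0, 2.692]
contact_force: [1.8, -5.0, -1.3]
opening: 0.325
grasp_force: 41.6
```

```bash
python3 -c "
from h import *
log()"; python3 plan.py 13 10
```

```text
t,boom,til [ 6.25   -0.2698 -0.412 ] score 224.1 eef [487.   55.7 186.2] R 146.2 F [ 1.8 -5.  -1.3] g 41.62668585777283 0.32489352499663643
p [1.153 0.859] rms 0.002 last [ 0.0029  0.0016 -0.0017]
now 6.3 th,w -0.2802 -0.1695 til -0.39519787004990464 final til -1.729
peak V 0.24 minth -1.285 end -1.285 0.0 til [-0.4  -0.51 -0.64 -0.77 -0.9  -1.03 -1.18 -1.32 -1.44 -1.54 -1.61 -1.67
 -1.7  -1.73]
[[[0.0014, 0.0032, -0.0, 0, 0, 0, -0.6], [0.0015, 0.0032, -0.0001, 0, 0, 0, -0.6], [0.0015, 0.0033, -0.0, 0, 0, 0, -0.6], [0.0017, 0.0032, -0.0, 0, 0, 0, -0.6], [0.0018, 0.0032, -0.0001, 0, 0, 0, -0.6], [0.0018, 0.0032, -0.0, 0, 0, 0, -0.6], [0.002, 0.0032, -0.0001, 0, 0, 0, -0.6], [0.002, 0.0031, -0.0, 0, 0, 0, -0.6], [0.0021, 0.0031, -0.0001, 0, 0, 0, -0.6], [0.0022, 0.003, -0.0, 0, 0, 0, -0.6]]]
```

Request:
send_rows(moves=[[[0.0014, 0.0032, 0, 0, 0, 0, -0.6], [0.0015, 0.0032, -0.0001, 0, 0, 0, -0.6], [0.0015, 0.0033, 0, 0, 0, 0, -0.6], [0.0017, 0.0032, 0, 0, 0, 0, -0.6], [0.0018, 0.0032, -0.0001, 0, 0, 0, -0.6], [0.0018, 0.0032, 0, 0, 0, 0, -0.6], [0.002, 0.0032, -0.0001, 0, 0, 0, -0.6], [0.002, 0.0031, 0, 0, 0, 0, -0.6], [0.0021, 0.0031, -0.0001, 0, 0, 0, -0.6], [0.0022, 0.003, 0, 0, 0, 0, -0.6]]])

```text
clock: 7.3
eef_pos: [504.8, 87.3, 185.8]
tcp_rot: [-3.141, -0.0, 2.692]
contact_force: [0.8, -4.4, -0.2]
opening: 0.322
grasp_force: 41.8
```

```bash
sed -i 's/AX\[1\]),-(e\[0\]-AX\[0\]))/AX[1]),-(e[0]-AX[0]-4.5))/' h.py; python3 -c "
from h import *
log()"; python3 plan.py 13 10
```

```text
t,boom,til [ 7.3    -0.4394 -0.6409] score 240.7 eef [504.8  87.3 185.8] R 147.0 F [ 0.8 -4.4 -0.2] g 41.77118897438049 0.321657388568966
p [1.133 0.88 ] rms 0.0023 last [ 0.0025 -0.0029  0.0006]
now 7.35 th,w -0.4465 -0.1507 til -0.6389018842425386 final til -1.722
peak V 0.254 minth -1.285 end -1.285 -0.0 til [-0.64 -0.77 -0.9  -1.04 -1.18 -1.32 -1.44 -1.54 -1.61 -1.67 -1.7  -1.72]
[[[0.0023, 0.003, -0.0001, 0, 0, 0, -0.6], [0.0024, 0.0029, -0.0, 0, 0, 0, -0.6], [0.0024, 0.003, -0.0001, 0, 0, 0, -0.6], [0.0026, 0.0028, -0.0, 0, 0, 0, -0.6], [0.0026, 0.0028, -0.0001, 0, 0, 0, -0.6], [0.0028, 0.0028, -0.0001, 0, 0, 0, -0.6], [0.0028, 0.0027, -0.0, 0, 0, 0, -0.6], [0.0029, 0.0027, -0.0001, 0, 0, 0, -0.6], [0.0031, 0.0026, -0.0001, 0, 0, 0, -0.6], [0.0031, 0.0026, -0.0, 0, 0, 0, -0.6]]]
```

Request:
send_rows(moves=[[[0.0023, 0.003, -0.0001, 0, 0, 0, -0.6], [0.0024, 0.0029, 0, 0, 0, 0, -0.6], [0.0024, 0.003, -0.0001, 0, 0, 0, -0.6], [0.0026, 0.0028, 0, 0, 0, 0, -0.6], [0.0026, 0.0028, -0.0001, 0, 0, 0, -0.6], [0.0028, 0.0028, -0.0001, 0, 0, 0, -0.6], [0.0028, 0.0027, 0, 0, 0, 0, -0.6], [0.0029, 0.0027, -0.0001, 0, 0, 0, -0.6], [0.0031, 0.0026, -0.0001, 0, 0, 0, -0.6], [0.0031, 0.0026, 0, 0, 0, 0, -0.6]]])

```text
clock: 8.35
eef_pos: [531.7, 115.5, 185.1]
tcp_rot: [-3.141, -0.001, 2.692]
contact_force: [-1.6, -3.1, 3.6]
opening: 0.32
grasp_force: 42.0
```

```bash
python3 -c "
from h import *
log()"; python3 plan.py 13 10
```

```text
t,boom,til [ 8.35   -0.5993 -0.9006] score 257.1 eef [531.7 115.5 185.1] R 148.2 F [-1.6 -3.1  3.6] g 42.027602791786194 0.3195367624797335
p [1.159 0.909] rms 0.0027 last [-0.0006  0.002  -0.0024]
now 8.4 th,w -0.6109 -0.1818 til -0.8984384325424273 final til -1.732
peak V 0.244 minth -1.285 end -1.285 0.0 til [-0.9  -1.04 -1.18 -1.32 -1.44 -1.53 -1.61 -1.67 -1.71 -1.73]
[[[0.0032, 0.0025, -0.0001, 0, 0, 0, -0.6], [0.0034, 0.0025, -0.0001, 0, 0, 0, -0.6], [0.0034, 0.0023, -0.0, 0, 0, 0, -0.6], [0.0036, 0.0023, -0.0001, 0, 0, 0, -0.6], [0.0036, 0.0022, -0.0001, 0, 0, 0, -0.6], [0.0037, 0.0022, -0.0001, 0, 0, 0, -0.6], [0.0038, 0.002, -0.0001, 0, 0, 0, -0.6], [0.0039, 0.0019, -0.0001, 0, 0, 0, -0.6], [0.0038, 0.0018, -0.0001, 0, 0, 0, -0.6], [0.0039, 0.0017, -0.0001, 0, 0, 0, -0.6]]]
```

Request:
send_rows(moves=[[[0.0032, 0.0025, -0.0001, 0, 0, 0, -0.6], [0.0034, 0.0025, -0.0001, 0, 0, 0, -0.6], [0.0034, 0.0023, 0, 0, 0, 0, -0.6], [0.0036, 0.0023, -0.0001, 0, 0, 0, -0.6], [0.0036, 0.0022, -0.0001, 0, 0, 0, -0.6], [0.0037, 0.0022, -0.0001, 0, 0, 0, -0.6], [0.0038, 0.002, -0.0001, 0, 0, 0, -0.6], [0.0039, 0.0019, -0.0001, 0, 0, 0, -0.6], [0.0038, 0.0018, -0.0001, 0, 0, 0, -0.6], [0.0039, 0.0017, -0.0001, 0, 0, 0, -0.6]]])

```text
clock: 9.4
eef_pos: [568.1, 137.4, 184.3]
tcp_rot: [3.141, -0.001, 2.692]
contact_force: [-5.1, 2.4, 4.5]
opening: 0.32
grasp_force: 42.2
```

```bash
python3 -c "
from h import *
log()"; python3 plan.py 13.4 10
```

```text
t,boom,til [ 9.4    -0.7944 -1.1824] score 255.2 eef [568.1 137.4 184.3] R 149.8 F [-5.1  2.4  4.5] g 42.17265844345093 0.3202062220756497
p [1.196 1.018] rms 0.0054 last [ 0.0001  0.0037 -0.006 ]
now 9.45 th,w -0.8122 -0.2326 til -1.1802712684377876 final til -1.746
peak V 0.239 minth -1.285 end -1.285 -0.0 til [-1.18 -1.31 -1.43 -1.53 -1.61 -1.67 -1.71 -1.74 -1.75]
[[[0.0039, 0.0015, -0.0001, 0, 0, 0, -0.6], [0.0038, 0.0014, -0.0001, 0, 0, 0, -0.6], [0.0038, 0.0013, -0.0001, 0, 0, 0, -0.6], [0.0038, 0.0011, -0.0001, 0, 0, 0, -0.6], [0.0037, 0.0011, -0.0001, 0, 0, 0, -0.6], [0.0036, 0.0009, -0.0, 0, 0, 0, -0.6], [0.0035, 0.0008, -0.0001, 0, 0, 0, -0.6], [0.0035, 0.0007, -0.0001, 0, 0, 0, -0.6], [0.0034, 0.0005, -0.0001, 0, 0, 0, -0.6], [0.0033, 0.0005, -0.0001, 0, 0, 0, -0.6]]]
```

Request:
send_rows(moves=[[[0.0039, 0.0015, -0.0001, 0, 0, 0, -0.6], [0.0038, 0.0014, -0.0001, 0, 0, 0, -0.6], [0.0038, 0.0013, -0.0001, 0, 0, 0, -0.6], [0.0038, 0.0011, -0.0001, 0, 0, 0, -0.6], [0.0037, 0.0011, -0.0001, 0, 0, 0, -0.6]]])

```text
clock: 9.95
eef_pos: [587.0, 144.1, 183.8]
tcp_rot: [3.14, -0.001, 2.692]
contact_force: [-5.5, 4.6, 4.2]
opening: 0.32
grasp_force: 42.2
```

```bash
python3 - <<'E'
import json
A=json.load(open("til.json"));json.dump(A[:-5],open("til.json","w"))
E
sed -i 's|(p\[0\]-1)/.2,(p\[1\]-1)/.2,(p\[0\]-p\[1\])/.2|(p[0]-1)/.4,(p[1]-1)/.4,(p[0]-p[1])/.4|' plan.py
python3 -c "
from h import *
log()"; python3 plan.py 13.8 5
```

```text
t,boom,til [ 9.95   -0.9199 -1.3146] score 229.8 eef [587.  144.1 183.8] R 150.8 F [-5.5  4.6  4.2] g 42.17049479484558 0.3204519027407478
p [1.209 1.042] rms 0.0058 last [ 0.0054 -0.0011 -0.0058]
now 10.0 th,w -0.9379 -0.2386 til -1.3137096348852015 final til -1.751
peak V 0.239 minth -1.285 end -1.285 0.0 til [-1.31 -1.43 -1.54 -1.62 -1.67 -1.71 -1.74 -1.75]
[[[0.0036, 0.0009, -0.0001, 0, 0, 0, -0.6], [0.0036, 0.0008, -0.0001, 0, 0, 0, -0.6], [0.0036, 0.0007, -0.0001, 0, 0, 0, -0.6], [0.0034, 0.0006, -0.0, 0, 0, 0, -0.6], [0.0034, 0.0005, -0.0001, 0, 0, 0, -0.6]]]
```

Request:
send_rows(moves=[[[0.0036, 0.0009, -0.0001, 0, 0, 0, -0.6], [0.0036, 0.0008, -0.0001, 0, 0, 0, -0.6], [0.0036, 0.0007, -0.0001, 0, 0, 0, -0.6], [0.0034, 0.0006, 0, 0, 0, 0, -0.6], [0.0034, 0.0005, -0.0001, 0, 0, 0, -0.6]]])

```text
clock: 10.5
eef_pos: [604.7, 147.9, 183.4]
tcp_rot: [3.14, -0.001, 2.692]
contact_force: [-5.6, 6.0, 3.3]
opening: 0.322
grasp_force: 42.1
```

```bash
python3 -c "
from h import *
log()
f=grab_frame('top'); th,s=boom(f)
g=f['img'][60:240,210:450,::-1].copy();g=cv2.resize(g,None,fx=3,fy=3)
for p,w in zip(proj(f,b2w(PP,th)),WW): cv2.circle(g,tuple(int(v) for v in (p-[210,60]+.5)*3-.5),0,(0,255,0) if w>0 else (0,0,255),-1)
cv2.imwrite('pics/d2.png',g)
"; python3 plan.py 14.2 5
```

```text
t,boom,til [10.5    -1.042  -1.4336] score 232.9 eef [604.7 147.9 183.4] R 151.6 F [-5.6  6.   3.3] g 42.10614860057831 0.3224073139079126
p [1.223 1.024] rms 0.0058 last [-0.0004 -0.0044 -0.0044]
now 10.6 th,w -1.0664 -0.1924 til -1.433269214913126 final til -1.756
peak V 0.192 minth -1.285 end -1.285 -0.0 til [-1.43 -1.54 -1.63 -1.68 -1.71 -1.73 -1.74 -1.76]
[[[0.0033, 0.0004, -0.0001, 0, 0, 0, -0.6], [0.0034, 0.0004, -0.0001, 0, 0, 0, -0.6], [0.0032, 0.0002, -0.0, 0, 0, 0, -0.6], [0.0031, 0.0002, -0.0001, 0, 0, 0, -0.6], [0.003, 0.0001, -0.0001, 0, 0, 0, -0.6]]]
```

View pics/d2.png

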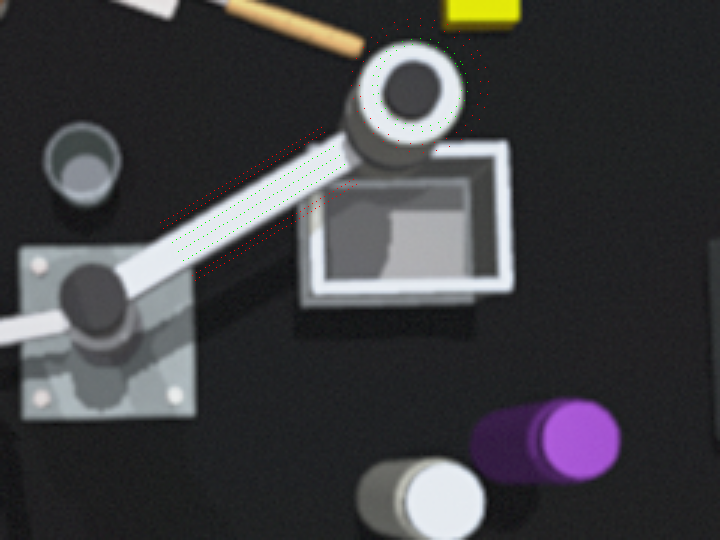

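The fitted pattern lies well on the boom and on the motor top at (411,90), so tracking holds over the tank.

Request:
send_rows(moves=[[[0.0033, 0.0004, -0.0001, 0, 0, 0, -0.6], [0.0034, 0.0004, -0.0001, 0, 0, 0, -0.6], [0.0032, 0.0002, 0, 0, 0, 0, -0.6], [0.0031, 0.0002, -0.0001, 0, 0, 0, -0.6], [0.003, 0.0001, -0.0001, 0, 0, 0, -0.6]]])

```text
clock: 11.1
eef_pos: [620.9, 149.7, 183.0]
tcp_rot: [3.139, -0.001, 2.692]
contact_force: [-4.3, 7.6, 3.3]
opening: 0.318
grasp_force: 42.1
```

```bash
python3 -c "
from h import *
log()
"; python3 plan.py 14.8 5
```

```text
t,boom,til [11.1    -1.1517 -1.5405] score 208.3 eef [620.9 149.7 183. ] R 152.5 F [-4.3  7.6  3.3] g 42.05427646636963 0.3183417772494901
p [1.217 1.044] rms 0.0056 last [-0.004  -0.0059  0.0017]
now 11.15 th,w -1.1566 -0.1281 til -1.540645983280094 final til -1.754
peak V 0.128 minth -1.285 end -1.285 0.0 til [-1.54 -1.62 -1.68 -1.71 -1.73 -1.74 -1.75 -1.75]
[[[0.0029, 0.0001, -0.0001, 0, 0, 0, -0.6], [0.0027, -0.0, -0.0, 0, 0, 0, -0.6], [0.0025, -0.0001, -0.0001, 0, 0, 0, -0.6], [0.0023, -0.0, -0.0001, 0, 0, 0, -0.6], [0.0022, -0.0001, -0.0, 0, 0, 0, -0.6]]]
```

Request:
send_rows(moves=[[[0.0029, 0.0001, -0.0001, 0, 0, 0, -0.6], [0.0027, 0, 0, 0, 0, 0, -0.6], [0.0025, -0.0001, -0.0001, 0, 0, 0, -0.6], [0.0023, 0, -0.0001, 0, 0, 0, -0.6], [0.0022, -0.0001, 0, 0, 0, 0, -0.6]]])

```text
clock: 11.65
eef_pos: [633.6, 149.8, 182.7]
tcp_rot: [3.138, -0.001, 2.692]
contact_force: [-3.5, 9.0, 2.1]
opening: 0.32
grasp_force: 42.0
```

```bash
python3 -c "
from h import *
log()
"; python3 plan.py 15.2 5
```

```text
t,boom,til [11.65   -1.2151 -1.6239] score 206.6 eef [633.6 149.8 182.7] R 153.2 F [-3.5  9.   2.1] g 41.9867742061615 0.3199536542362869
p [1.212 1.066] rms 0.0056 last [-0.0066 -0.0019  0.0036]
now 11.7 th,w -1.2154 -0.0737 til -1.624615114707423 final til -1.752
peak V 0.074 minth -1.285 end -1.285 -0.0 til [-1.62 -1.68 -1.71 -1.73 -1.74 -1.74 -1.75 -1.75]
[[[0.002, -0.0001, -0.0, 0, 0, 0, -0.6], [0.0018, -0.0002, -0.0001, 0, 0, 0, -0.6], [0.0017, -0.0001, -0.0, 0, 0, 0, -0.6], [0.0016, -0.0001, -0.0001, 0, 0, 0, -0.6], [0.0013, -0.0002, -0.0, 0, 0, 0, -0.6]]]
```

Request:
send_rows(moves=[[[0.002, -0.0001, 0, 0, 0, 0, -0.6], [0.0018, -0.0002, -0.0001, 0, 0, 0, -0.6], [0.0017, -0.0001, 0, 0, 0, 0, -0.6], [0.0016, -0.0001, -0.0001, 0, 0, 0, -0.6], [0.0013, -0.0002, 0, 0, 0, 0, -0.6]]])

```text
clock: 12.2
eef_pos: [642.2, 149.3, 182.6]
tcp_rot: [3.138, -0.001, 2.692]
contact_force: [-2.7, 9.5, 3.1]
opening: 0.322
grasp_force: 42.0
```

```bash
python3 -c "
from h import *
log()
"; python3 plan.py 15.2 5
```

```text
t,boom,til [12.2    -1.2518 -1.6799] score 211.3 eef [642.2 149.3 182.6] R 153.6 F [-2.7  9.5  3.1] g 41.964744329452515 0.32243289279688947
p [1.209 1.08 ] rms 0.0058 last [-0.0042 -0.0001  0.0057]
now 12.25 th,w -1.248 -0.0359 til -1.6810094011931125 final til -1.751
peak V 0.036 minth -1.285 end -1.285 0.0 til [-1.68 -1.72 -1.73 -1.74 -1.74 -1.75]
[[[0.0013, -0.0001, -0.0, 0, 0, 0, -0.6], [0.0011, -0.0002, -0.0001, 0, 0, 0, -0.6], [0.0011, -0.0001, 0.0, 0, 0, 0, -0.6], [0.0009, -0.0002, -0.0, 0, 0, 0, -0.6], [0.0008, -0.0001, -0.0, 0, 0, 0, -0.6]]]
```

Request:
send_rows(moves=[[[0.0013, -0.0001, 0, 0, 0, 0, -0.6], [0.0011, -0.0002, -0.0001, 0, 0, 0, -0.6], [0.0011, -0.0001, 0.0, 0, 0, 0, -0.6], [0.0009, -0.0002, 0, 0, 0, 0, -0.6], [0.0008, -0.0001, 0, 0, 0, 0, -0.6]]])

```text
clock: 12.75
eef_pos: [647.4, 148.8, 182.4]
tcp_rot: [3.138, -0.001, 2.692]
contact_force: [-3.5, 9.7, 0.7]
opening: 0.319
grasp_force: 41.9
```

```bash
python3 - <<'E'
s=open("plan.py").read()
a=s.index("    def res(p):");b=s.index("    pf=TH")
s=s[:a]+'''    L=L[L[:,0]>float(sys.argv[3])]
    def res(p):
        ts,X,_=simu(G0*p[0],I0*p[1],interp(A),L[0,0],p[2],p[3],max(now,L[-1,0])+.001)
        return np.r_[(np.interp(L[:,0],ts,X)-L[:,1])/.003,(p[0]-1.2)/.1,(p[1]-1.05)/.1]
    sol=least_squares(res,[1.2,1.05,L[0,1],-.1]);p=sol.x;r=sol.fun[:-2]*.003
    print("p",p.round(3),"rms",np.sqrt((r**2).mean()).round(4),"last",r[-4:].round(4))
    G,I=G0*p[0],I0*p[1]
    ts,X,V=simu(G,I,interp(A),L[0,0],p[2],p[3],now+.001);th,w=X[-1],V[-1]
'''+s[b:]
open("plan.py","w").write(s)
E
python3 -c "
from h import *
log()
"; python3 plan.py 15.8 5 9.9
```

```text
t,boom,til [12.75   -1.2666 -1.714 ] score 217.3 eef [647.4 148.8 182.4] R 153.9 F [-3.5  9.7  0.7] g 41.932412981987 0.3185861554100973
p [ 1.205  1.058 -0.919 -0.233] rms 0.0008 last [ 0.0002 -0.0003  0.001  -0.001 ]
now 12.8 th,w -1.2685 -0.0187 til -1.7160387647171165 final til -1.75
peak V 0.019 minth -1.285 end -1.285 -0.0 til [-1.72 -1.73 -1.74 -1.74 -1.75 -1.75 -1.75]
[[[0.0007, -0.0001, -0.0, 0, 0, 0, -0.6], [0.0006, -0.0001, -0.0, 0, 0, 0, -0.6], [0.0005, -0.0001, -0.0, 0, 0, 0, -0.6], [0.0005, -0.0001, -0.0001, 0, 0, 0, -0.6], [0.0004, -0.0, 0.0, 0, 0, 0, -0.6]]]
```

Nearly there and slow. I'll continue.

Request:
send_rows(moves=[[[0.0007, -0.0001, 0, 0, 0, 0, -0.6], [0.0006, -0.0001, 0, 0, 0, 0, -0.6], [0.0005, -0.0001, 0, 0, 0, 0, -0.6], [0.0005, -0.0001, -0.0001, 0, 0, 0, -0.6], [0.0004, 0, 0.0, 0, 0, 0, -0.6]]])

```text
clock: 13.3
eef_pos: [650.1, 148.5, 182.4]
tcp_rot: [3.138, -0.001, 2.692]
contact_force: [-2.0, 10.0, 1.7]
opening: 0.322
grasp_force: 41.9
```

```bash
python3 -c "
from h import *
log()
"; python3 plan.py 16.5 10 9.9
```

```text
t,boom,til [13.3    -1.273  -1.7323] score 217.7 eef [650.1 148.5 182.4] R 154.1 F [-2.  10.   1.7] g 41.907631158828735 0.32172629513455814
p [ 1.209  1.081 -0.919 -0.234] rms 0.0008 last [-0.0004  0.0011 -0.0003 -0.0008]
now 13.35 th,w -1.2742 -0.0083 til -1.7339695596334497 final til -1.751
peak V 0.008 minth -1.285 end -1.285 -0.0 til [-1.73 -1.74 -1.74 -1.75 -1.75 -1.75 -1.75]
[[[0.0003, -0.0001, -0.0, 0, 0, 0, -0.6], [0.0003, 0.0, -0.0, 0, 0, 0, -0.6], [0.0002, -0.0, -0.0, 0, 0, 0, -0.6], [0.0002, -0.0001, -0.0, 0, 0, 0, -0.6], [0.0002, 0.0, -0.0, 0, 0, 0, -0.6], [0.0001, -0.0, -0.0, 0, 0, 0, -0.6], [0.0001, -0.0, -0.0, 0, 0, 0, -0.6], [0.0001, -0.0001, -0.0, 0, 0, 0, -0.6], [0.0001, 0.0, -0.0, 0, 0, 0, -0.6], [0.0, 0.0, -0.0, 0, 0, 0, -0.6]]]
```

Request:
send_rows(moves=[[[0.0003, -0.0001, 0, 0, 0, 0, -0.6], [0.0003, 0.0, 0, 0, 0, 0, -0.6], [0.0002, 0, 0, 0, 0, 0, -0.6], [0.0002, -0.0001, 0, 0, 0, 0, -0.6], [0.0002, 0.0, 0, 0, 0, 0, -0.6], [0.0001, 0, 0, 0, 0, 0, -0.6], [0.0001, 0, 0, 0, 0, 0, -0.6], [0.0001, -0.0001, 0, 0, 0, 0, -0.6], [0.0001, 0.0, 0, 0, 0, 0, -0.6], [0, 0, 0, 0, 0, 0, -0.6]]])

```text
clock: 14.35
eef_pos: [651.7, 148.3, 182.3]
tcp_rot: [3.137, -0.001, 2.692]
contact_force: [-2.8, 10.3, 1.5]
opening: 0.32
grasp_force: 41.9
```

```bash
python3 -c "
from h import *
log()
f=grab_frame('top')
g=f['img'][60:240,210:450,::-1].copy();g=cv2.resize(g,None,fx=3,fy=3,interpolation=cv2.INTER_CUBIC);cv2.imwrite('pics/t3.png',g)
f=grab_frame('side')
P=proj(f,b2w([(287,0,162)],-1.285))[0];print(P);x,y=P.astype(int)
g=f['img'][y-70:y+50,x-80:x+80,::-1].copy();g=cv2.resize(g,None,fx=4,fy=4,interpolation=cv2.INTER_CUBIC);cv2.imwrite('pics/s3.png',g)
"
```

```text
t,boom,til [14.35   -1.2783 -1.7427] score 220.8 eef [651.7 148.3 182.3] R 154.1 F [-2.8 10.3  1.5] g 41.88807249069214 0.31966712247594836
[276.61007961  89.79624325]
```

View pics/t3.png

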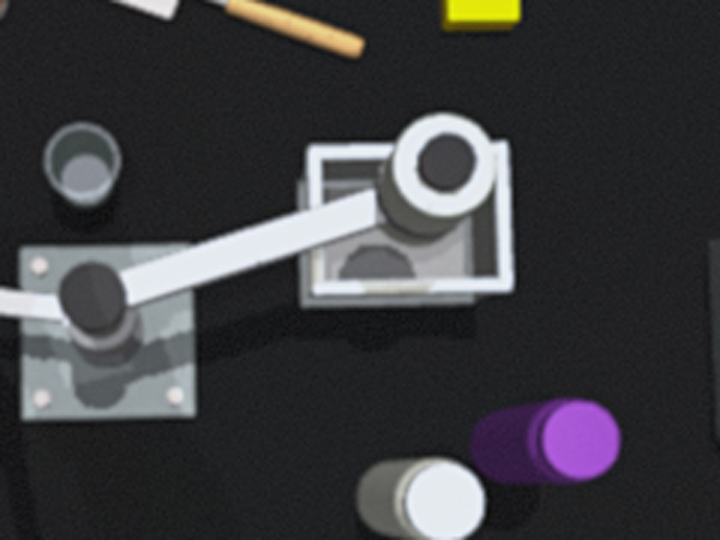

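View pics/s3.png

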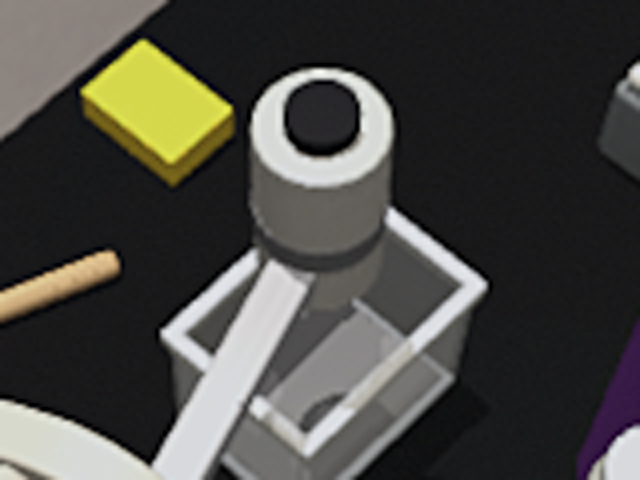

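The motor sits over the middle of the tank (top crop (443,163), side crop (322,150)), about 2 mm from target, and the bottle is untouched. Next I'll check that it stays steady.

Request:
send_rows(moves=[[[0.0003, 0, 0, 0, 0, 0, -0.6], [0.0003, -0.0001, 0, 0, 0, 0, -0.6], [0, 0, 0, 0, 0, 0, -0.6], [0, 0, 0, 0, 0, 0, -0.6], [0, 0, 0, 0, 0, 0, -0.6], [0, 0, 0, 0, 0, 0, -0.6], [0, 0, 0, 0, 0, 0, -0.6], [0, 0, 0, 0, 0, 0, -0.6], [0, 0, 0, 0, 0, 0, -0.6], [0, 0, 0, 0, 0, 0, -0.6]]])

```text
clock: 15.5
eef_pos: [652.4, 148.1, 182.3]
tcp_rot: [3.137, -0.001, 2.692]
contact_force: [-2.5, 10.3, 1.7]
opening: 0.322
grasp_force: 41.9
```

```bash
python3 -c "
from h import *
log()"
```

```text
t,boom,til [15.5   -1.279 -1.747] score 220.6 eef [652.4 148.1 182.3] R 154.2 F [-2.5 10.3  1.7] g 41.86704218387604 0.3222056074440383
```

Request:
send_rows(moves=[[[0, 0, 0, 0, 0, 0, -0.6], [0, 0, 0, 0, 0, 0, -0.6], [0, 0, 0, 0, 0, 0, -0.6], [0, 0, 0, 0, 0, 0, -0.6], [0, 0, 0, 0, 0, 0, -0.6], [0, 0, 0, 0, 0, 0, -0.6], [0, 0, 0, 0, 0, 0, -0.6], [0, 0, 0, 0, 0, 0, -0.6], [0, 0, 0, 0, 0, 0, -0.6], [0, 0, 0, 0, 0, 0, -0.6]]])

```text
clock: 16.55
eef_pos: [652.4, 148.1, 182.3]
tcp_rot: [3.137, -0.001, 2.692]
contact_force: [-2.8, 11.0, 0.7]
opening: 0.322
grasp_force: 41.9
```

```bash
python3 -c "
from h import *
log()"
```

```text
t,boom,til [16.55  -1.279 -1.747] score 220.6 eef [652.4 148.1 182.3] R 154.1 F [-2.8 11.   0.7] g 41.86707258224487 0.3216709003832582
```

Request:
send_rows(moves=[[[0, 0, 0, 0, 0, 0, -0.6], [0, 0, 0, 0, 0, 0, -0.6], [0, 0, 0, 0, 0, 0, -0.6], [0, 0, 0, 0, 0, 0, -0.6], [0, 0, 0, 0, 0, 0, -0.6], [0, 0, 0, 0, 0, 0, -0.6], [0, 0, 0, 0, 0, 0, -0.6], [0, 0, 0, 0, 0, 0, -0.6], [0, 0, 0, 0, 0, 0, -0.6], [0, 0, 0, 0, 0, 0, -0.6]]])

```text
clock: 17.6
eef_pos: [652.4, 148.2, 182.3]
tcp_rot: [3.137, -0.001, 2.692]
contact_force: [-2.7, 10.5, 1.4]
opening: 0.323
grasp_force: 41.9
```

```bash
python3 -c "
from h import *
log()"
```

```text
t,boom,til [17.6    -1.2788 -1.7469] score 220.7 eef [652.4 148.2 182.3] R 154.2 F [-2.7 10.5  1.4] g 41.86708867549896 0.3234072011836533
```

Request:
send_rows(moves=[[[0, 0, 0, 0, 0, 0, -0.6], [0, 0, 0, 0, 0, 0, -0.6], [0, 0, 0, 0, 0, 0, -0.6], [0, 0, 0, 0, 0, 0, -0.6], [0, 0, 0, 0, 0, 0, -0.6], [0, 0, 0, 0, 0, 0, -0.6], [0, 0, 0, 0, 0, 0, -0.6], [0, 0, 0, 0, 0, 0, -0.6], [0, 0, 0, 0, 0, 0, -0.6], [0, 0, 0, 0, 0, 0, -0.6]]])

```text
clock: 18.65
eef_pos: [652.4, 148.2, 182.3]
tcp_rot: [3.137, -0.001, 2.692]
contact_force: [-2.0, 10.6, 1.4]
opening: 0.324
grasp_force: 41.9
```

```bash
python3 -c "
from h import *
log()"
```

```text
t,boom,til [18.65  -1.279 -1.747] score 220.5 eef [652.4 148.2 182.3] R 154.2 F [-2.  10.6  1.4] g 41.86695456504822 0.32382061673528767
```

Request:
send_rows(moves=[[[0, 0, 0, 0, 0, 0, -0.2], [0, 0, 0, 0, 0, 0, 0.2], [0, 0, 0, 0, 0, 0, 0.6], [0, 0, 0, 0, 0, 0, 0.9], [0, 0, 0, 0, 0, 0, 0.9], [0, 0, 0, 0, 0, 0, 0.9], [0, 0, 0.01, 0, 0, 0, 0.9], [0, 0, 0.02, 0, 0, 0, 0.9], [0, 0, 0.025, 0, 0, 0, 0.9], [0, 0, 0.025, 0, 0, 0, 0.9]]])

```text
clock: 19.7
eef_pos: [651.8, 145.4, 263.8]
tcp_rot: [3.142, 0.0, 2.692]
contact_force: [0.3, -0.5, 0.1]
opening: 0.953
grasp_force: 0.0
```

```bash
python3 -c "
from h import *
log()"
```

```text
t,boom,til [19.7    -1.279  -1.7463] score 220.5 eef [651.8 145.4 263.8] R 151.4 F [ 0.3 -0.5  0.1] g 0.0 0.9533138388693563
```

Request:
send_rows(moves=[[[0, 0, 0.025, 0, 0, 0, 0.9], [0, 0, 0.025, 0, 0, 0, 0.9], [0, 0, 0.02, 0, 0, 0, 0.9], [0, 0, 0.01, 0, 0, 0, 0.9], [0, 0, 0, 0, 0, 0, 0.9], [0, 0, 0, 0, 0, 0, 0.9], [0, 0, 0, 0, 0, 0, 0.9], [0, 0, 0, 0, 0, 0, 0.9], [0, 0, 0, 0, 0, 0, 0.9], [0, 0, 0, 0, 0, 0, 0.9]]])

```text
clock: 20.75
eef_pos: [651.7, 145.4, 341.8]
tcp_rot: [-3.141, -0.001, 2.692]
contact_force: [0.3, -0.7, -0.3]
opening: 0.951
grasp_force: 0.0
```

```bash
python3 -c "
from h import *
log()"
```

```text
t,boom,til [20.75  -1.279 -1.746] score 220.7 eef [651.7 145.4 341.8] R 151.4 F [ 0.3 -0.7 -0.3] g 0.0 0.9513473194693185
```

Request:
send_rows(moves=[[[0, 0, 0, 0, 0, 0, 0.9], [0, 0, 0, 0, 0, 0, 0.9], [0, 0, 0, 0, 0, 0, 0.9], [0, 0, 0, 0, 0, 0, 0.9], [0, 0, 0, 0, 0, 0, 0.9], [0, 0, 0, 0, 0, 0, 0.9], [0, 0, 0, 0, 0, 0, 0.9], [0, 0, 0, 0, 0, 0, 0.9], [0, 0, 0, 0, 0, 0, 0.9], [0, 0, 0, 0, 0, 0, 0.9]]])

```text
clock: 21.8
eef_pos: [651.9, 145.4, 342.3]
tcp_rot: [3.142, 0.0, 2.692]
contact_force: [0.4, -0.2, -0.5]
opening: 0.948
grasp_force: 0.0
```

```bash
python3 -c "
from h import *
log()
f=grab_frame('top');cv2.imwrite('pics/t4.png',cv2.resize(f['img'][:,:,::-1],(800,600)))"
```

```text
t,boom,til [21.8    -1.2789 -1.7467] score 220.3 eef [651.9 145.4 342.3] R 151.4 F [ 0.4 -0.2 -0.5] g 0.0 0.9479255995285182
```

View pics/t4.png

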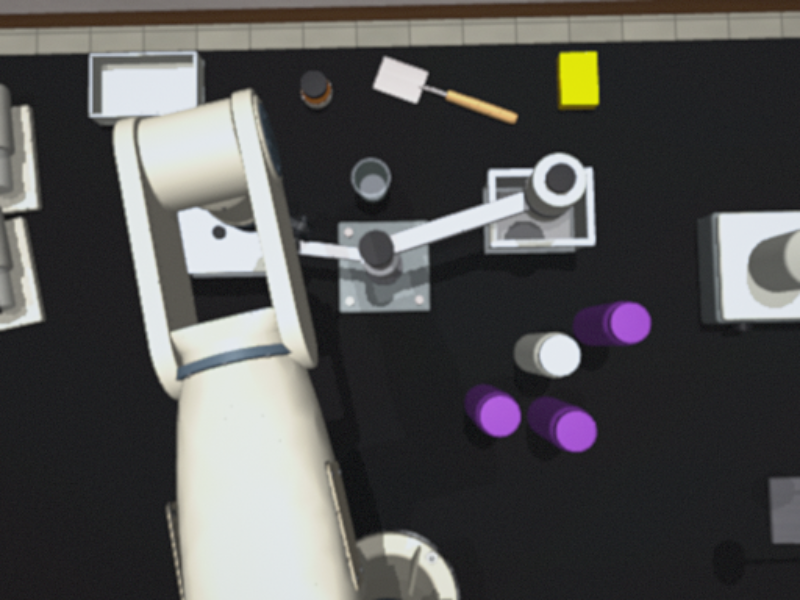

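The head stands still over the tank at (558,180), everything visible is undisturbed, and the gripper is clear. I'm handing it in.

```bash
python3 -c "
from rig import *
print(sign_off())"
```

```text
the job is handed in; nothing more can be done
None
```

The stirrer head is at rest over the middle of the open tank, about 2 mm from centre by camera and steady for over 6 s, including 2 s after I let go of the knob; the job was handed in at about 22 s, with nothing in view of the cameras knocked or moved.

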